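Check the bottle caps and set aside the bottle that was not sealed

ROBOT

A 6-joint arm with a two-finger parallel gripper is mounted at the origin on a cart in front of the work surface, level with it; the furniture and walls round the work are solid. World frame = base frame: x ahead of the robot, y to its left, z up, the work surface at z = 0. Lengths are in m, angles in degrees, forces in N, time in s.
With the tool pointing down it reaches from about 0.275 to 0.725 m from the base axis. Payload 5.6 kg.
Tool frame: the origin (TCP) lies midway between the tips of the shut fingers; the grasp point (between the pads) lies 19 mm behind it (grasp_offset is the distance from the TCP to the grasp point, in m); z points along the fingers, x is the direction in which the jaws open and shut, and the axes are right-handed (so a half turn about z gives the same grasp; the last joint's range is limited). The gripper opens to 85 mm and grips with 20 to 120 N. Pads are 22 mm wide; open, the fingers measure 114 mm over their backs; the gripper's body (76 mm by 85 mm) begins 54 mm behind the grasp point. The pads swing forward as they close: fully open they stand 13 mm farther back than shut.
Start: joints at [84.431, 14.616, 6.199, 0, -81.583, -16.306], TCP at [0.205, 0.51, 0.231] pointing down, gripper open.
Joint ranges: [-168.99, 168.99], [-69.2, 112.95], [-62.41, 85.93], [-164.36, 98.24], [-168.68, -3.75], [-174.98, 174.98]. Speed limits (degrees/s): [147.25, 147.25, 180, 180, 180, 180].

INTERFACE

Orientations are given as [roll, pitch, yaw] about the fixed x, y, z axes, in that order (R = Rz(yaw) Ry(pitch) Rx(roll)).
In Python, from plant import * gives the robot as it stands.
- The arm moves only by the tool step_arm, never from a script. Its argument "commands" is a list of rows, each a list of 7 numbers: the shift along the world's x, y, z in m, then the turn, a rotation vector about the world's x, y, z in rad, then the opening, from -1 (shut) to 1 (fully open). In form: [[tx, ty, tz, ax, ay, az, grip], ...]. A call has 1 to 8 rows; each row shifts and turns the commanded pose from where the row before left it; what a row does not reach is not made up. A row lasts 1/10 s, in which the tool goes at most 50 mm and 8.59 degrees, less where a joint would pass 70% of its speed; a pose out of reach is approached as far as the arm can. A call is refused whole if a number of a shift passes 0.05 or a number of a turn 0.15, either way. A call with a gripper value outside its range is refused whole. The fingers move at their own pace and stop on an object; "grip_force" is the grip in N (left out, the last holds). Time passes only in rows, so rows that do not move let the fingers close. It gives the time, the measured TCP pose, the force and the opening at its end, in the units of the state.
- observe(): the state, without advancing time (a new reading comes with each control period).
- snapshot(name): name is "side" or "top"; returns a dict with "color" (420x560x3 uint8, blue, green, red), "camera_matrix" (3x3 intrinsics, pixels), "position" and "rotation" of the camera in the world. Camera axes: x right, y down, z forward; pixel columns grow to the right and rows downward; lengths in m; the calibration is good to about 2 mm. A picture is of the moment at which its call begins. There is no depth.
- finish_job(): hands the job in, once; it reports no verdict.
The state is a dict: "time_s": time; "qpos": joint angles; "joint_vel": joint speeds; "effort": joint torques, N m; "eef_pos": TCP position; "tool_rot": TCP orientation; "contact_force": force on the tool from outside, world axes, zero at the start; "wrist_torque": the same for the moment, N m; "gripper_width": opening from 0.0 (shut) to 1.0 (fully open).
Only numpy, scipy, OpenCV 4.12 (cv2) and the standard library are available. Lean on these libraries where they do the work, as an engineer would, in place of code of your own. Each camera call takes 0.05 s, during which the arm holds its last target.

TASK

Try the screw cap of each sample bottle in the sloping rack by twisting it clockwise, as if to tighten it. A tight cap will not move, and that bottle stays in its place; a cap that turns was not sealed, so screw it fully home while its bottle is still in the rack, then take that bottle out and stand it upright in the steel tray for re-sampling, without dropping it. Leave the other things on the bench where they are.

Things in the scene. Friction and masses are not known exactly. Their poses are not given: they have to be found in the camera images.
- rack: sloping aluminium rack, fixed, 104 x 264 mm, 87 mm high; white guide plate with three square 52 mm holes in a row along y, 80 mm apart. Origin: centre of its underside; z up, x level, to its high rear. Bottle axes lean 30 degrees from vertical to its -x. The guide plate's top lies 46 mm up a bottle from its underside: draw a bottle 50 mm along its axis to free it
- bottle_a: amber bottle, square body 48 x 48 x 66 mm, round black screw cap from 78 to 102 mm up; 0.1 to 0.22 kg. It leans 30 degrees to the robot in one of the rack's three places, where its square body cannot turn. Origin: centre of its underside; z up its axis through the cap, x towards the rack's rear. The three look alike; which stands where changes
- bottle_b: amber bottle, square body 48 x 48 x 66 mm, round black screw cap from 78 to 102 mm up; 0.1 to 0.22 kg. It leans 30 degrees to the robot in one of the rack's three places, where its square body cannot turn. Origin: centre of its underside; z up its axis through the cap, x towards the rack's rear. The three look alike; which stands where changes
- bottle_c: amber bottle, square body 48 x 48 x 66 mm, round black screw cap from 78 to 102 mm up; 0.1 to 0.22 kg. It leans 30 degrees to the robot in one of the rack's three places, where its square body cannot turn. Origin: centre of its underside; z up its axis through the cap, x towards the rack's rear. The three look alike; which stands where changes
- cap_a (a joint): screw cap of bottle_a, ribbed, 42 mm across, 24 mm high, grey index bar on top. Angle in rad from an arbitrary mark, growing clockwise from above (tightening). All caps, loose or tight, start at 0 to 0.3. A tight one does not turn by hand; a loose one turns with about 0.12 N m, to a firm stop, fully home, at 1.05; anticlockwise it stops at -0.5. It does not rise or come off
- cap_b (a joint): screw cap of bottle_b, ribbed, 42 mm across, 24 mm high, grey index bar on top. Angle in rad from an arbitrary mark, growing clockwise from above (tightening). All caps, loose or tight, start at 0 to 0.3. A tight one does not turn by hand; a loose one turns with about 0.12 N m, to a firm stop, fully home, at 1.05; anticlockwise it stops at -0.5. It does not rise or come off
- cap_c (a joint): screw cap of bottle_c, ribbed, 42 mm across, 24 mm high, grey index bar on top. Angle in rad from an arbitrary mark, growing clockwise from above (tightening). All caps, loose or tight, start at 0 to 0.3. A tight one does not turn by hand; a loose one turns with about 0.12 N m, to a firm stop, fully home, at 1.05; anticlockwise it stops at -0.5. It does not rise or come off
- top_a (a point): centre of the top face of bottle_a's cap, on the bottle's axis (102 mm from its underside)
- top_b (a point): centre of the top face of bottle_b's cap, on the bottle's axis (102 mm from its underside)
- top_c (a point): centre of the top face of bottle_c's cap, on the bottle's axis (102 mm from its underside)
- tray: shallow open steel tray, fixed, 150 (x) x 190 (y) mm outside, empty; rim 27 mm high, walls 3 mm, inner floor 3 mm above the bench. Origin: centre of its underside, z up
- dish: small round petri dish with lid, 62 mm across, 15 mm high, on the bench. Origin: centre of its underside. Not part of the job
- spare_cap: low wide red screw cap lying on the bench, 58 mm across, 18 mm high. Origin: centre of its underside. Not part of the job
- tube: conical 15 ml tube lying on the bench, 114 mm long along its x, 23 mm thick. Origin: centre of its underside. Not part of the job
Things that resemble listed ones, but are neither listed nor needed, are in the scene too. Leave any red look-alike of the bottle_b alone. Leave any red look-alike of the bottle_c alone.

How it is judged (in metres and radians):
On the way, in this order (a step that is already met when the one before it is completed fails the run):
1. the loose cap is screwed fully home (0.95 rad or more) with its bottle still in the rack (moved less than 12 mm) (((value of joint cap_a above 0.95 rad and distance of bottle_a from where it was at the start of the episode below 0.012 m) or (value of joint cap_b above 0.95 rad and distance of bottle_b from where it was at the start of the episode below 0.012 m) or (value of joint cap_c above 0.95 rad and distance of bottle_c from where it was at the start of the episode below 0.012 m))), for 0.2 s.
2. the bottle whose cap turned stands upright on the tray's floor (((value of joint cap_a above 0.95 rad and (x of bottle_a in the frame of tray between -0.06 and 0.06 m and y of bottle_a in the frame of tray between -0.08 and 0.08 m and z of bottle_a in the frame of tray below 0.008 m and angle between bottle_a's own z axis and vertical below 0.09 rad)) or (value of joint cap_b above 0.95 rad and (x of bottle_b in the frame of tray between -0.06 and 0.06 m and y of bottle_b in the frame of tray between -0.08 and 0.08 m and z of bottle_b in the frame of tray below 0.008 m and angle between bottle_b's own z axis and vertical below 0.09 rad)) or (value of joint cap_c above 0.95 rad and (x of bottle_c in the frame of tray between -0.06 and 0.06 m and y of bottle_c in the frame of tray between -0.08 and 0.08 m and z of bottle_c in the frame of tray below 0.008 m and angle between bottle_c's own z axis and vertical below 0.09 rad)))), for 0.2 s.
At the end, for the whole second after the job is handed in: The bottle whose cap turned stands upright (5 degrees) at rest on the tray's floor, its centre within 60 mm (tray x) and 80 mm (y) of the tray's, cap home (0.95 rad or more). The others rest in their places, moved under 12 mm, caps between -0.1 and 0.42 rad (((value of joint cap_a above 0.95 rad and (x of bottle_a in the frame of tray between -0.06 and 0.06 m and y of bottle_a in the frame of tray between -0.08 and 0.08 m and z of bottle_a in the frame of tray below 0.008 m and angle between bottle_a's own z axis and vertical below 0.09 rad)) or (value of joint cap_a between -0.1 and 0.42 rad and distance of bottle_a from where it was at the start of the episode below 0.012 m)) and ((value of joint cap_b above 0.95 rad and (x of bottle_b in the frame of tray between -0.06 and 0.06 m and y of bottle_b in the frame of tray between -0.08 and 0.08 m and z of bottle_b in the frame of tray below 0.008 m and angle between bottle_b's own z axis and vertical below 0.09 rad)) or (value of joint cap_b between -0.1 and 0.42 rad and distance of bottle_b from where it was at the start of the episode below 0.012 m)) and ((value of joint cap_c above 0.95 rad and (x of bottle_c in the frame of tray between -0.06 and 0.06 m and y of bottle_c in the frame of tray between -0.08 and 0.08 m and z of bottle_c in the frame of tray below 0.008 m and angle between bottle_c's own z axis and vertical below 0.09 rad)) or (value of joint cap_c between -0.1 and 0.42 rad and distance of bottle_c from where it was at the start of the episode below 0.012 m)) and value of joint any of cap_a, cap_b, cap_c above 0.95 rad and linear speed of each of bottle_a, bottle_b, bottle_c below 0.02 m/s); the robot touches nothing.
It fails at once if the dish is shifted more than 30 mm (distance of dish from where it was at the start of the episode above 0.03 m).
It fails at once if the spare cap is shifted more than 30 mm (distance of spare_cap from where it was at the start of the episode above 0.03 m).
It fails at once if the tube is shifted more than 30 mm (distance of tube from where it was at the start of the episode above 0.03 m).
It fails at once if a bottle is dropped (moves faster than 0.5 m/s with no finger on it) or knocked over (leans more than 55 degrees) (angle between any of bottle_a, bottle_b, bottle_c's own z axis and vertical above 0.96 rad or (linear speed of bottle_a above 0.5 m/s and contact force between the fingers and bottle_a below 0.05 N) or (linear speed of bottle_b above 0.5 m/s and contact force between the fingers and bottle_b below 0.05 N) or (linear speed of bottle_c above 0.5 m/s and contact force between the fingers and bottle_c below 0.05 N)).
It also fails if it takes over 54 s, if anything falls off the work surface, if the arm or the gripper's body presses on something with over 40 N, if the wrist force passes 120 N, or if a joint passes its speed limit or range.

## Working session

There is one attempt and no reset: what is moved stays moved. The work goes in short steps, Python scripts to look and compute and a tool call to move; the robot and the scene stay as the last step left them, time stands still between calls to the robot, and variables do not carry over. Pictures are saved under pics/ and viewed, and the job is handed in when it is done.

Besides the shell and the picture viewer there is one more tool, called after ">>>" as a command line: name --pt "numbers of a row" for each row, then --argument value for the rest. step_arm: Moves the arm, as the interface text tells. Its arguments: {"type":"object","properties":{"commands":{"type":"array","items":{"type":"array","items":{"type":"number"}}},"grip_force":{"type":"number"}},"required":["commands"]}

```bash
ls; mkdir -p pics
python3 - <<'E'
from plant import *
import cv2,numpy as np
s=observe();print(s)
for n in("side","top"):
    d=snapshot(n);cv2.imwrite(f"pics/{n}0.png",d["color"]);print(n,d["camera_matrix"],d["position"],d["rotation"])
    np.savez(f"cal_{n}.npz",K=d["camera_matrix"],p=d["position"],R=d["rotation"])
E
```

```text
pics
{'time_s': 0.0, 'qpos': array([ 8.44296850e+01,  1.46539611e+01,  6.13050702e+00, -2.72449853e-02,
       -8.15821995e+01, -1.63047363e+01]), 'joint_vel': array([ 0.00829888, -0.04234008, -0.0457037 ,  0.04547395, -0.02754979,
        0.08782254]), 'effort': array([-1.16240495e-03, -3.86631703e+01,  2.37939423e+01,  5.36491647e+00,
       -6.22852545e-03, -1.01860783e-05]), 'eef_pos': array([0.20469673, 0.50996047, 0.2303861 ]), 'tool_rot': array([-1.79996198e+02, -1.08969735e-01, -1.11879068e+02]), 'contact_force': array([0.64727442, 0.73343094, 0.2287518 ]), 'wrist_torque': array([-0.02413628, -0.03816275,  0.03934039]), 'gripper_width': 0.9983426878154182}
side [[433.06470945   0.         284.97017294]
 [  0.         433.06470945 207.73638892]
 [  0.           0.           1.        ]] [ 0.14079104 -0.65153049  0.75066233] [-129.46933009    0.24865519  -30.83667085]
top [[444.28100023   0.         285.75076427]
 [  0.         444.28100023 204.24208654]
 [  0.           0.           1.        ]] [0.44955614 0.02898165 1.32525274] [-176.27236787    1.02350889  -91.22532619]
```

View pics/side0.png

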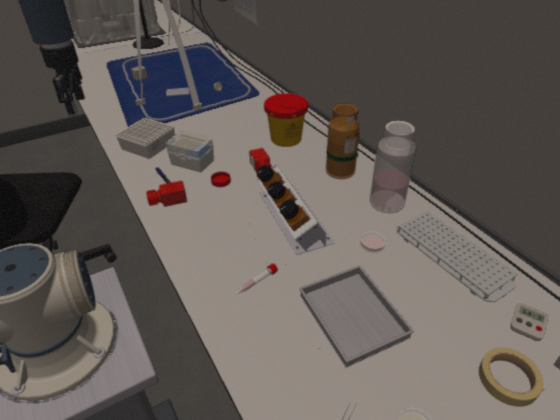

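View pics/top0.png

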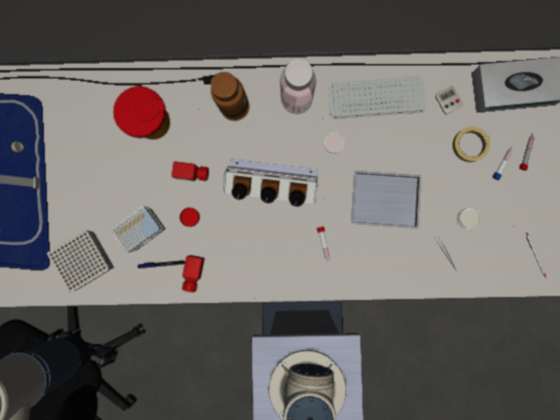

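```bash
cat > h.py <<'E'
import numpy as np,cv2
from scipy.spatial.transform import Rotation as Ro
def cal(n):
    d=np.load(f"cal_{n}.npz");return d["K"],d["p"],Ro.from_euler("xyz",d["R"],degrees=True).as_matrix()
C={n:cal(n) for n in("side","top")}
def ray(n,uv):
    K,p,R=C[n];d=R@np.linalg.inv(K)@np.array([uv[0],uv[1],1.]);return p,d/np.linalg.norm(d)
def onz(n,uv,z):
    p,d=ray(n,uv);return p+d*(z-p[2])/d[2]
def proj(n,X):
    K,p,R=C[n];c=(np.atleast_2d(X)-p)@R;q=c@K.T;return q[:,:2]/q[:,2:]
def tri(a,b):
    (p,d),(q,e)=ray("side",a),ray("top",b)
    t=np.linalg.lstsq(np.c_[d,-e],q-p,rcond=None)[0];A=p+t[0]*d;B=q+t[1]*e
    return (A+B)/2,np.linalg.norm(A-B)
E
python3 - <<'E'
import cv2
a=cv2.imread("pics/side0.png");b=cv2.imread("pics/top0.png")
cv2.imwrite("pics/s1.png",cv2.resize(a[150:260,240:350],None,fx=5.4,fy=5.4,interpolation=3))
cv2.imwrite("pics/t1.png",cv2.resize(b[150:215,215:325],None,fx=7.2,fy=7.2,interpolation=3))
cv2.imwrite("pics/t2.png",cv2.resize(b[160:240,340:430],None,fx=7,fy=7,interpolation=3))
cv2.imwrite("pics/s2.png",cv2.resize(a[255:370,290:420],None,fx=5,fy=5,interpolation=3))
E
```

```text
(no output)
```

View pics/s1.png

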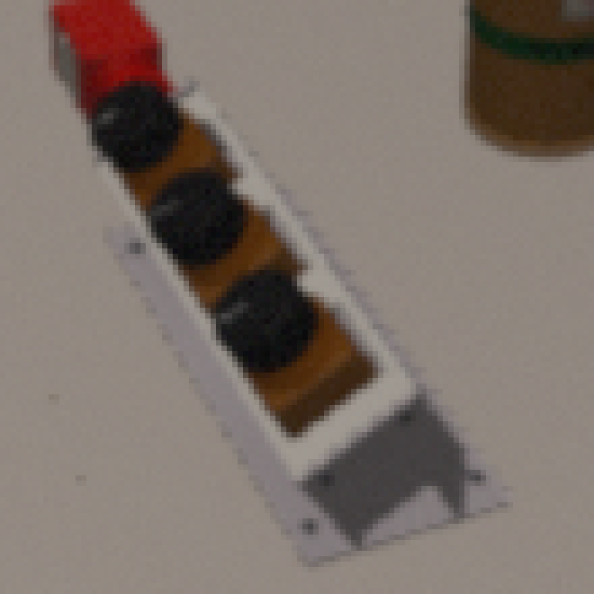

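View pics/t1.png

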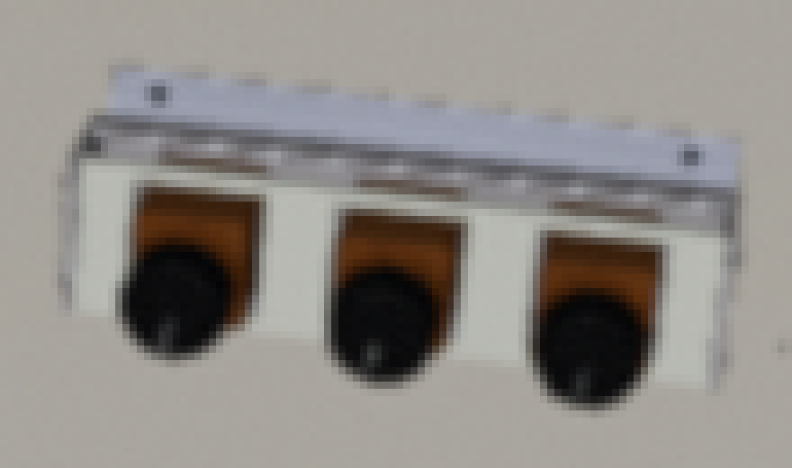

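View pics/t2.png

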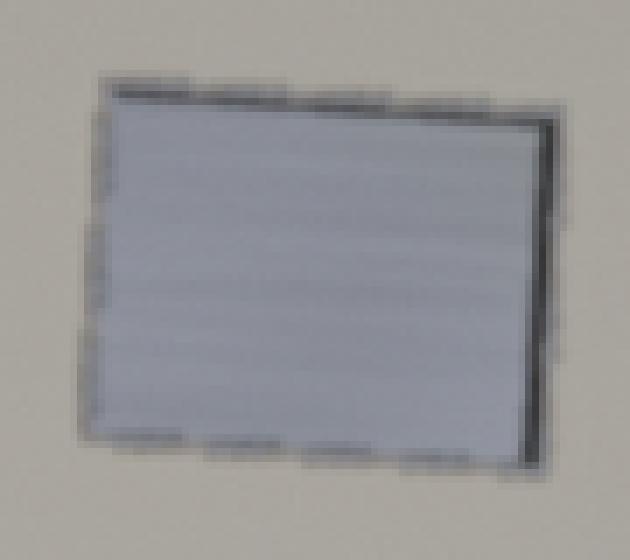

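View pics/s2.png

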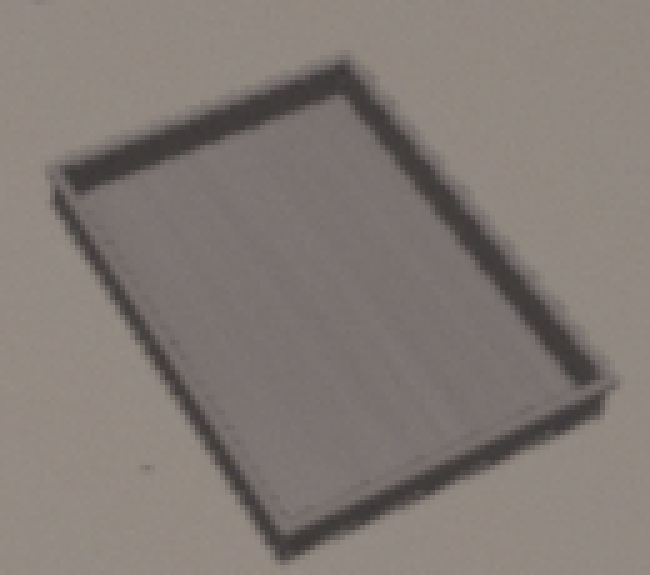

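```bash
cat > fit.py <<'E'
from h import *
from scipy.optimize import least_squares
def blobs(img,box,n,area=(60,600)):
    x0,y0,x1,y1=box;g=img[y0:y1,x0:x1].max(2);m=(cv2.resize(g,None,fx=4,fy=4,interpolation=3)<48).astype(np.uint8)
    m=cv2.morphologyEx(m,cv2.MORPH_OPEN,np.ones((15,15)))
    cs,_=cv2.findContours(m,0,1);out=[]
    for c in cs:
        h=cv2.convexHull(c);M=cv2.moments(h)
        if area[0]*16<M["m00"]<area[1]*16: out.append(((M["m10"]/M["m00"]+.5)/4-.5+x0,(M["m01"]/M["m00"]+.5)/4-.5+y0,M["m00"]/16))
    return out
def axes(yaw):
    rx=np.array([np.cos(yaw),np.sin(yaw),0]);ry=np.array([-np.sin(yaw),np.cos(yaw),0])
    a=-.5*rx+np.array([0,0,np.sqrt(.75)]);bx=np.cross(ry,a)
    return rx,ry,a,bx
def cyl(c,yaw):
    rx,ry,a,bx=axes(yaw);t=np.linspace(0,2*np.pi,40)
    r=.021*(np.cos(t)[:,None]*bx+np.sin(t)[:,None]*ry)
    return np.r_[c+r+.012*a,c+r-.012*a]
def cen(n,P):
    M=cv2.moments(cv2.convexHull(proj(n,P).astype(np.float32)));return np.array([M["m10"],M["m01"]])/M["m00"],M["m00"]
def poly(img): pass
if __name__=="__main__":
    S=cv2.imread("pics/side0.png");T=cv2.imread("pics/top0.png")
    bs=sorted(blobs(S,(250,158,312,226),3),key=lambda b:b[1]);bt=sorted(blobs(T,(225,175,315,212),3),key=lambda b:b[0])
    print(bs);print(bt)
    def f(p,rep=False):
        o=[]
        for i in range(3):
            c=p[:3]+(1-i)*.08*axes(p[3])[1]   # i=0 : +y
            for n,b in(("side",bs[i]),("top",bt[i])): 
                q,A=cen(n,cyl(c,p[3]));o.append(q-b[:2])
                if rep:print(n,i,o[-1].round(2),A)
        return np.concatenate(o)
    r=least_squares(f,[.45,.05,.12,-.1]);print(r.x,np.degrees(r.x[3]));f(r.x,True)
    for i in range(3): print("top",i,r.x[:3]+(1-i)*.08*axes(r.x[3])[1]+.012*axes(r.x[3])[2])
    from scipy.optimize import least_squares as L
    tt=[(101/7+340,79/7+160),(560/7+340,108/7+160),(543/7+340,473/7+160),(82/7+340,437/7+160)]
    for u in tt: print(onz("top",u,.027))
    ss=[(345/5+290,57/5+255),(616/5+290,382/5+255),(282/5+290,540/5+255),(52/5+290,172/5+255)]
    for u in ss: print(onz("side",u,.027))
E
python3 fit.py
```

```text
[(265.1550691495154, 173.45034302515518, 191.3125), (276.4880206915328, 190.2154006715673, 229.5625), (289.2830701094677, 209.02506893958386, 249.3125)]
[(239.40795759058605, 190.7606897355237, 178.8125), (267.94383516118313, 193.89110446438463, 188.0625), (296.64745834659874, 197.41000742863207, 196.3125)]
[ 0.55981087  0.09751473  0.10055097 -0.13742172] -7.873684395679807
side 0 [-0.27 -0.17] 242.7415679389378
top 0 [ 0.01 -0.19] 220.0985493978951
side 1 [-0.1   0.06] 271.2430335225072
top 1 [ 0.1  -0.03] 219.17991070984863
side 2 [-0.1   0.14] 305.0430335814599
top 2 [ 0.12 -0.26] 219.5714822274167
top 0 [0.5648266  0.17758247 0.11094327]
top 1 [0.55386744 0.09833667 0.11094327]
top 2 [0.54290827 0.01909087 0.11094327]
[ 0.62698927 -0.1532528   0.027     ]
[ 0.61022149 -0.34413287  0.027     ]
[ 0.45813439 -0.33088587  0.027     ]
[ 0.4772128  -0.14065631  0.027     ]
[ 0.62479747 -0.16035733  0.027     ]
[ 0.6081408  -0.35011956  0.027     ]
[ 0.45566842 -0.33729314  0.027     ]
[ 0.47599556 -0.14828441  0.027     ]
```

```bash
cat > plan.py <<'E'
from h import *
from fit import axes
from plant import observe
YAW=-0.13742
TOP=np.array([[0.56483,0.17758,0.11094],[0.55387,0.09834,0.11094],[0.54291,0.01909,0.11094]])
rx,ry,a,bx=axes(YAW)
def Rt(phi): # jaw x = -ry turned by phi deg about a (anticlockwise from above +)
    z=-a;x=-ry;R=np.c_[x,np.cross(z,x),z];return Ro.from_rotvec(np.radians(phi)*a).as_matrix()@R
def pos(i,up,off=np.zeros(3)): return TOP[i]+(up-.102)*a+off
def cur():
    s=observe();return s,s["eef_pos"],Ro.from_euler("xyz",s["tool_rot"],degrees=True).as_matrix()
def go(p,R,n):
    s,p0,R0=cur();w=Ro.from_matrix(R@R0.T).as_rotvec();d=p-p0
    print("d",d.round(4),"w",w.round(4),"n",n,"row",(d/n).round(4),(w/n).round(4),"q",s["qpos"].round(1),"t",round(s["time_s"],2))
def loc(i):
    s,p,R=cur();v=p-TOP[i];print("up",.102+v@a,"lat bx",v@bx,"ry",v@ry,"angz",np.degrees(np.arccos(min(1,-R[:,2]@a))),"F",s["contact_force"].round(2),"T",s["wrist_torque"].round(3),"Ta",(s["wrist_torque"]@a).round(3),"g",s["gripper_width"].round(3),"q",s["qpos"].round(1))
if __name__=="__main__":
    print("a",a,"ry",ry,"bx",bx)
    go(pos(0,.16),Rt(32),12)
    print(onz("top",(208,172),.02),onz("top",(173,170),.02))
E
python3 plan.py
```

```text
a [-0.49528636  0.06849395  0.8660254 ] ry [0.1369879  0.99057272 0.        ] bx [ 0.85786114 -0.118635    0.5       ]
d [ 0.3314 -0.3285 -0.0693] w [-0.2743 -0.4614  0.7845] n 12 row [ 0.0276 -0.0274 -0.0058] [-0.0229 -0.0384  0.0654] q [ 84.4  14.6   6.1  -0.  -81.6 -16.3] t 0.1
[0.6361651  0.27916293 0.02      ] [0.6446429  0.38347531 0.02      ]
```

>>> step_arm --pt "0.027 -0.028 0 -0.023 -0.038 0.065 0.46" --pt "0.027 -0.028 0 -0.023 -0.038 0.065 0.46" --pt "0.027 -0.028 0 -0.023 -0.038 0.065 0.46" --pt "0.027 -0.028 0 -0.023 -0.038 0.065 0.46" --pt "0.027 -0.028 0 -0.023 -0.038 0.065 0.46" --pt "0.027 -0.028 0 -0.023 -0.038 0.065 0.46" --pt "0.027 -0.028 0 -0.023 -0.038 0.065 0.46" --pt "0.027 -0.028 0 -0.023 -0.038 0.065 0.46" --grip_force 40

```text
time_s: 0.9
eef_pos: [0.4216, 0.2851, 0.231]
tool_rot: [-161.5, -8.3, -82.9]
contact_force: [0.3, -0.5, 0.8]
gripper_width: 0.73
```

```bash
python3 -c "
from plan import *
go(pos(0,.16),Rt(32),5)"
```

```text
d [ 0.1145 -0.1036 -0.0698] w [-0.0894 -0.1558  0.2617] n 5 row [ 0.0229 -0.0207 -0.014 ] [-0.0179 -0.0312  0.0523] q [ 65.7   2.5 -19.6  21.9 -66.5  24.1] t 0.9
```

>>> step_arm --pt "0.023 -0.021 -0.014 -0.018 -0.031 0.052 0.46" --pt "0.023 -0.021 -0.014 -0.018 -0.031 0.052 0.46" --pt "0.023 -0.021 -0.014 -0.018 -0.031 0.052 0.46" --pt "0.023 -0.021 -0.014 -0.018 -0.031 0.052 0.46" --pt "0.023 -0.021 -0.014 -0.018 -0.031 0.052 0.46" --pt "0 0 0 0 0 0 0.46"

```text
time_s: 1.5
eef_pos: [0.5348, 0.1767, 0.1574]
tool_rot: [-154.4, -15.4, -69.8]
contact_force: [-0.5, 0.5, -0.1]
gripper_width: 0.733
```

```bash
cat > look.py <<'E'
import sys
from plan import *
from plant import snapshot
t=sys.argv[1]
s,p,R=cur()
for n,b in(("side",(230,120,350,240)),("top",(190,130,330,220))):
    if len(sys.argv)>2: 
        q=proj(n,p)[0];b=(int(max(0,q[0]-60)),int(max(0,q[1]-55)),int(q[0]+60),int(q[1]+55))
    im=snapshot(n)["color"]
    cv2.imwrite(f"pics/{n}_{t}_full.png",im)
    f=5;c=cv2.resize(im[b[1]:b[3],b[0]:b[2]],None,fx=f,fy=f,interpolation=3)
    o=lambda X:tuple(int(v) for v in ((proj(n,X)[0]-b[:2])*f+f/2))
    cv2.circle(c,o(p),3,(0,255,255),-1)
    for k in(-1,1): cv2.circle(c,o(p+R[:,0]*k*.0365*s["gripper_width"]/.73),3,(0,255,0),-1)
    for i in range(3): cv2.circle(c,o(TOP[i]),3,(255,255,0),-1)
    cv2.imwrite(f"pics/{n}_{t}.png",c)
E
python3 look.py a; python3 -c "
from plan import *
loc(0);go(pos(0,.16),Rt(32),1)"
```

```text
Traceback (most recent call last):
  File "plan.py", line 16, in loc
    s,p,R=cur();v=p-TOP[i];print("up",.102+v@a,"lat bx",v@bx,"ry",v@ry,"angz",np.degrees(np.arccos(min(1,-R[:,2]@a))),"F",s["contact_force"].round(2),"T",s["wrist_torque"].round(3),"Ta",(s["wrist_torque"]@a).round(3),"g",s["gripper_width"].round(3),"q",s["qpos"].round(1))
                                                                                                                                                                                                                             ^^^^^^^^^^^^^^^^^^^^^^^^
AttributeError: 'float' object has no attribute 'round'
```

View pics/side_a.png

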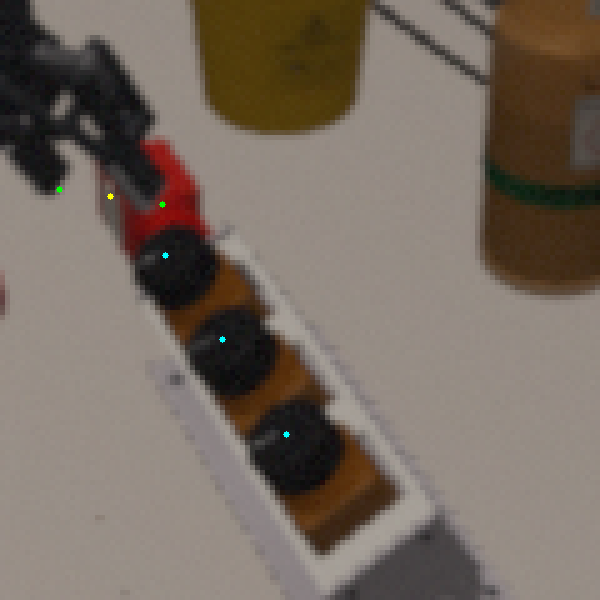

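View pics/top_a.png

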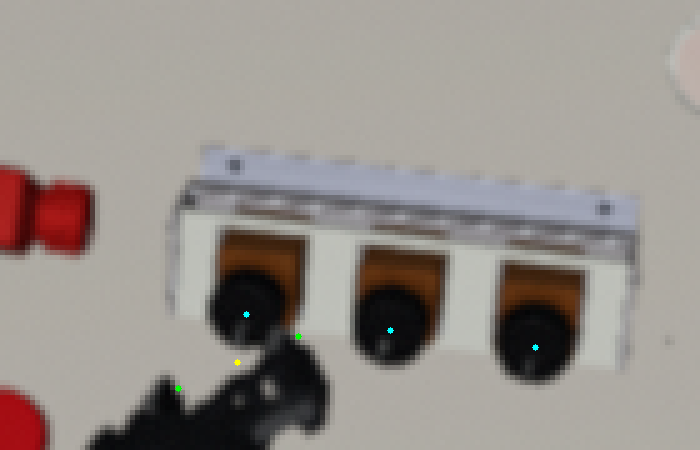

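```bash
sed -i 's/(s\["wrist_torque"\]@a).round(3)/round(float(s["wrist_torque"]@a),3)/; s/s\["gripper_width"\].round(3)/round(float(s["gripper_width"]),3)/' plan.py; python3 -c "
from plan import *
loc(0);go(pos(0,.11),Rt(32),2);go(pos(0,.074),Rt(32),4)"
```

```text
up 0.1597426016527546 lat bx -0.00026655718984231884 ry -0.001295738589183906 angz 0.24852641958331823 F [-0.19  0.32  0.4 ] T [0.201 1.488 0.054] Ta 0.049 g 0.729 q [ 46.1   3.3 -39.   42.2 -37.   35.7]
d [ 0.025  -0.0022 -0.0429] w [-0.0005 -0.0028  0.0067] n 2 row [ 0.0125 -0.0011 -0.0215] [-0.0002 -0.0014  0.0034] q [ 46.1   3.3 -39.   42.2 -37.   35.7] t 1.6
d [ 0.0429 -0.0046 -0.0741] w [-0.0005 -0.0028  0.0067] n 4 row [ 0.0107 -0.0012 -0.0185] [-0.0001 -0.0007  0.0017] q [ 46.1   3.3 -39.   42.2 -37.   35.7] t 1.6
```

>>> step_arm --pt "0.011 -0.001 -0.019 0 0 0 0.46" --pt "0.011 -0.001 -0.019 0 0 0 0.46" --pt "0.011 -0.001 -0.018 0 0 0 0.46" --pt "0.01 -0.001 -0.018 0 0 0 0.46" --pt "0 0 0 0 0 0 0.46"

```text
time_s: 2.1
eef_pos: [0.5789, 0.1774, 0.0857]
tool_rot: [-154.1, -15.3, -69.7]
contact_force: [-0.9, -0.9, -0.1]
gripper_width: 0.727
```

```bash
python3 look.py b; python3 -c "
from plan import *
loc(0)"
```

```text
up 0.07513188519836855 lat bx 0.0009610588834613166 ry 0.0023908395153546948 angz 0.09025048349914545 F [ 0.79 -0.41  0.01] T [ 0.172  1.424 -0.024] Ta -0.008 g 0.733 q [ 36.4  11.7 -44.2  61.5 -23.4  22.2]
```

View pics/side_b.png

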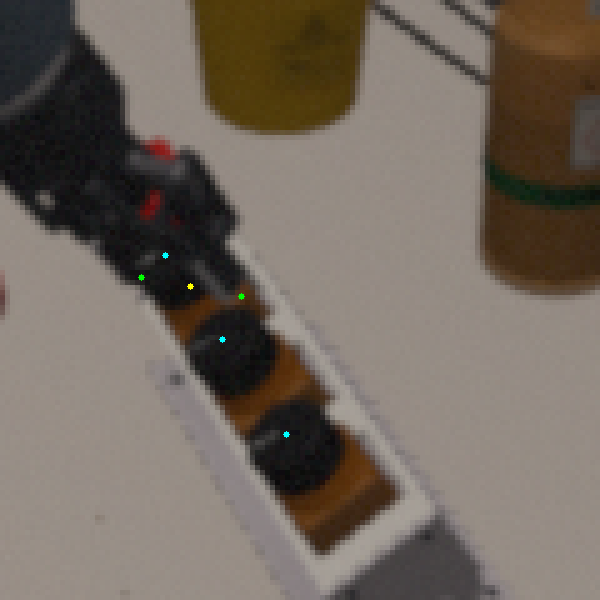

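View pics/top_b.png

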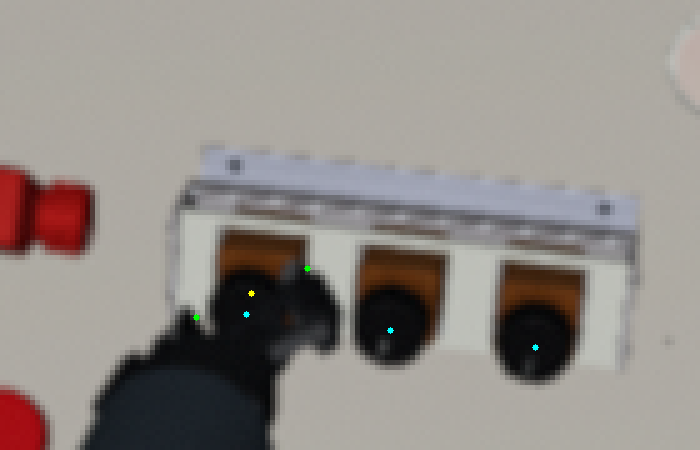

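>>> step_arm --pt "0 0 0 0 0 0 -1" --pt "0 0 0 0 0 0 -1" --pt "0 0 0 0 0 0 -1" --pt "0 0 0 0 0 0 -1" --grip_force 40

```text
time_s: 2.6
eef_pos: [0.5798, 0.1777, 0.0899]
tool_rot: [-153.8, -15.3, -69.8]
contact_force: [-1.8, -2.6, 5.2]
gripper_width: 0.468
```

```bash
python3 -c "
from plan import *
loc(0);print(-a*np.radians(4))"
```

```text
up 0.07638864011926944 lat bx 0.0022729616773667963 ry 0.002124901152445745 angz 0.09726317432286945 F [-1.77 -2.59  5.25] T [-0.887  0.859 -0.583] Ta -0.007 g 0.468 q [ 36.3  11.6 -44.2  61.5 -23.5  22.2]
[ 0.03457751 -0.00478178 -0.06045998]
```

>>> step_arm --pt "0 0 0 0.035 -0.005 -0.06 -1" --pt "0 0 0 0.035 -0.005 -0.06 -1"

```text
time_s: 2.8
eef_pos: [0.5799, 0.1774, 0.09]
tool_rot: [-152.0, -11.5, -77.2]
contact_force: [-0.8, -4.2, 5.5]
gripper_width: 0.476
```

```bash
python3 -c "
from plan import *
loc(0);s,p,R=cur();print(np.degrees(Ro.from_matrix(R@Rt(32).T).as_rotvec()@-a))"
```

```text
up 0.07640497989456321 lat bx 0.002454811665578666 ry 0.0018536491614837578 angz 0.12310189900824609 F [-0.79 -4.16  5.47] T [-1.406  0.477 -0.612] Ta 0.199 g 0.476 q [ 36.2  11.6 -44.3  61.7 -23.3  13.9]
8.459909289821125
```

>>> step_arm --pt "0 0 0 0.035 -0.005 -0.06 -1" --pt "0 0 0 0 0 0 -1"

```text
time_s: 3.0
eef_pos: [0.5799, 0.1774, 0.09]
tool_rot: [-151.3, -9.6, -80.7]
contact_force: [0.3, -4.0, 6.6]
gripper_width: 0.472
```

```bash
python3 -c "
from plan import *
loc(0);s,p,R=cur();print(np.degrees(Ro.from_matrix(R@Rt(32).T).as_rotvec()@-a))"
```

```text
up 0.07634899927651582 lat bx 0.0024589375146434832 ry 0.0018620528905581846 angz 0.14635229436515007 F [ 0.35 -3.97  6.64] T [-1.229  0.27  -0.662] Ta 0.054 g 0.472 q [ 36.1  11.5 -44.3  61.8 -23.2   9.9]
12.403494901791591
```

>>> step_arm --pt "0 0 0 0.035 -0.005 -0.06 -1" --pt "0 0 0 0.035 -0.005 -0.06 -1"

```text
time_s: 3.2
eef_pos: [0.5799, 0.1771, 0.09]
tool_rot: [-150.3, -5.7, -87.8]
contact_force: [-0.4, -4.4, 7.3]
gripper_width: 0.474
```

```bash
python3 -c "
from plan import *
loc(0);s,p,R=cur();print(np.degrees(Ro.from_matrix(R@Rt(32).T).as_rotvec()@-a))"
```

```text
up 0.07631379079283573 lat bx 0.0025204594507183572 ry 0.0015786480525734495 angz 0.20159672281738927 F [-0.41 -4.43  7.3 ] T [-1.695  0.326 -0.818] Ta 0.153 g 0.474 q [ 36.   11.5 -44.4  62.1 -23.1   1.8]
20.407827277419194
```

>>> step_arm --pt "0 0 0 0.035 -0.005 -0.06 -1" --pt "0 0 0 0.035 -0.005 -0.06 -1"

```text
time_s: 3.4
eef_pos: [0.5799, 0.1768, 0.09]
tool_rot: [-149.8, -1.7, -94.7]
contact_force: [0.4, -5.4, 6.9]
gripper_width: 0.469
```

```bash
python3 -c "
from plan import *
loc(0);s,p,R=cur();print(np.degrees(Ro.from_matrix(R@Rt(32).T).as_rotvec()@-a))"
```

```text
up 0.07633742645498748 lat bx 0.0025914259770496886 ry 0.0013121228351519012 angz 0.27132071349468895 F [ 0.36 -5.39  6.9 ] T [-1.897  0.309 -0.937] Ta 0.15 g 0.469 q [ 35.9  11.5 -44.5  62.4 -23.   -6.4]
28.406254980620112
```

>>> step_arm --pt "0 0 0 0.035 -0.005 -0.06 -1" --pt "0 0 0 0.035 -0.005 -0.06 -1" --pt "0 0 0 0.035 -0.005 -0.06 -1" --grip_force 55

```text
time_s: 3.7
eef_pos: [0.5799, 0.1764, 0.09]
tool_rot: [-150.0, 4.4, -105.0]
contact_force: [-1.8, -5.9, 8.2]
gripper_width: 0.471
```

```bash
python3 -c "
from plan import *
loc(0);s,p,R=cur();print(np.degrees(Ro.from_matrix(R@Rt(32).T).as_rotvec()@-a))"
```

```text
up 0.07637278474116861 lat bx 0.0025932040889846473 ry 0.000868968817865939 angz 0.3771196410545077 F [-1.84 -5.85  8.17] T [-2.287  0.549 -1.129] Ta 0.192 g 0.471 q [ 35.7  11.4 -44.7  63.  -22.8 -18.8]
40.3940930933234
```

>>> step_arm --pt "0 0 0 0.035 -0.005 -0.06 -1" --pt "0 0 0 0.035 -0.005 -0.06 -1"

```text
time_s: 3.9
eef_pos: [0.5798, 0.1761, 0.09]
tool_rot: [-150.7, 8.4, -112.0]
contact_force: [-2.9, -7.6, 10.2]
gripper_width: 0.471
```

```bash
python3 -c "
from plan import *
loc(0);s,p,R=cur();print(np.degrees(Ro.from_matrix(R@Rt(32).T).as_rotvec()@-a))"
```

```text
up 0.07635744649118706 lat bx 0.002528631450570204 ry 0.00059553518209758 angz 0.4453986584016752 F [-2.86 -7.64 10.16] T [-2.423  0.607 -1.3  ] Ta 0.116 g 0.471 q [ 35.5  11.3 -44.9  63.4 -22.6 -27.1]
48.38498683712381
```

>>> step_arm --pt "0 0 0 0.035 -0.005 -0.06 -1" --pt "0 0 0 0.035 -0.005 -0.06 -1"

```text
time_s: 4.1
eef_pos: [0.5802, 0.1755, 0.0904]
tool_rot: [-151.9, 12.2, -119.1]
contact_force: [2.9, -11.5, 10.5]
gripper_width: 0.467
```

```bash
python3 -c "
from plan import *
loc(0);s,p,R=cur();print(np.degrees(Ro.from_matrix(R@Rt(32).T).as_rotvec()@-a))"
```

```text
up 0.07647252846105385 lat bx 0.0031570176907440343 ry 2.3299758310660984e-05 angz 0.5411360547456099 F [  2.85 -11.46  10.48] T [-4.166 -0.879 -1.494] Ta 0.71 g 0.467 q [ 35.4  11.3 -45.   63.9 -22.6 -35.4]
56.3361547227402
```

>>> step_arm --pt "0 0 0 0.035 -0.005 -0.06 -1" --pt "0 0 0 0.017 -0.002 -0.03 -1"

```text
time_s: 4.3
eef_pos: [0.5802, 0.1751, 0.0905]
tool_rot: [-153.1, 15.0, -124.5]
contact_force: [-0.9, -11.3, 10.7]
gripper_width: 0.47
```

```bash
python3 -c "
from plan import *
loc(0);s,p,R=cur();print(np.degrees(Ro.from_matrix(R@Rt(32).T).as_rotvec()@-a))"
```

```text
up 0.0764858097419917 lat bx 0.003233460878941588 ry -0.00037567523942780653 angz 0.5688233313777669 F [ -0.91 -11.26  10.71] T [-3.937 -0.219 -1.071] Ta 1.007 g 0.47 q [ 35.3  11.3 -45.   64.1 -22.6 -41.5]
62.25693050605045
```

>>> step_arm --pt "0 0 0 0 0 0 -1" --pt "0 0 0 0 0 0 0.46" --pt "0 0 0 0 0 0 0.46" --pt "0 0 0 0 0 0 0.46" --pt "-0.019 0.003 0.034 0 0 0 0.46" --pt "-0.019 0.003 0.034 0 0 0 0.46" --pt "0 0 0 0 0 0 0.46"

```text
time_s: 5.0
eef_pos: [0.5412, 0.1868, 0.1603]
tool_rot: [-153.3, 15.4, -124.1]
contact_force: [-0.9, 0.9, 1.5]
gripper_width: 0.728
```

```bash
python3 look.py c; python3 -c "
from plan import *
loc(0);go(pos(1,.154),Rt(10),5);go(pos(2,.154),Rt(10),5)"
```

```text
up 0.15366884102935413 lat bx 0.001203732167895548 ry 0.003858845343255602 angz 0.6611788368913727 F [-0.26 -0.68 -0.52] T [ 0.165  1.544 -0.045] Ta -0.015 g 0.729 q [ 45.4   3.8 -39.8  44.1 -34.9 -27.5]
d [-0.0127 -0.0829 -0.0003] w [-0.3561  0.0508  0.5996] n 5 row [-0.0025 -0.0166 -0.0001] [-0.0712  0.0102  0.1199] q [ 45.4   3.8 -39.8  44.1 -34.9 -27.5] t 5.1
d [-0.0236 -0.1621 -0.0003] w [-0.3561  0.0508  0.5996] n 5 row [-0.0047 -0.0324 -0.0001] [-0.0712  0.0102  0.1199] q [ 45.4   3.8 -39.8  44.1 -34.9 -27.5] t 5.1
```

View pics/side_c.png

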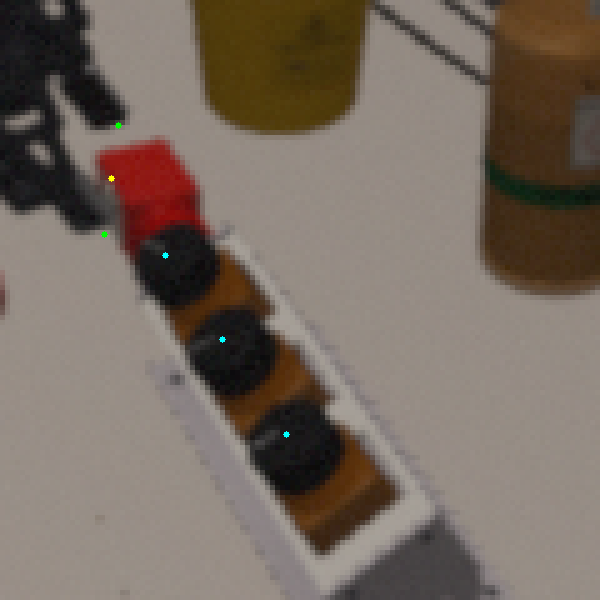

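View pics/top_c.png

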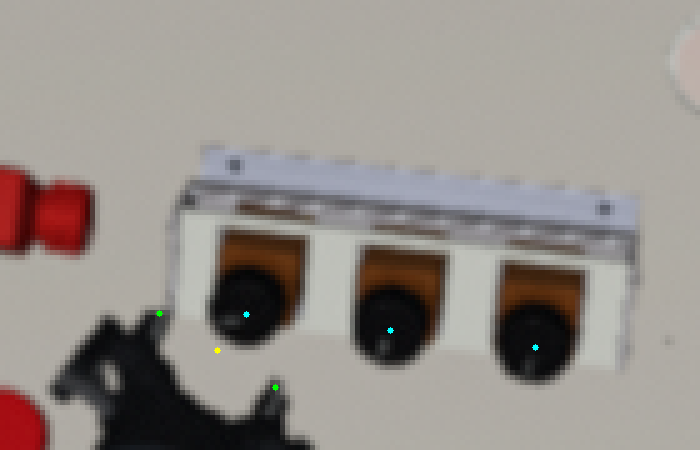

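>>> step_arm --pt "-0.002 -0.017 0 -0.071 0.01 0.12 0.46" --pt "-0.003 -0.017 0 -0.071 0.01 0.12 0.46" --pt "-0.002 -0.016 0 -0.071 0.01 0.12 0.46" --pt "-0.003 -0.017 0 -0.071 0.01 0.12 0.46" --pt "-0.003 -0.016 0 -0.071 0.01 0.12 0.46" --pt "0 0 0 0 0 0 0.46"

```text
time_s: 5.7
eef_pos: [0.5269, 0.0981, 0.1535]
tool_rot: [-150.5, -5.2, -89.3]
contact_force: [-0.6, -0.2, -0.6]
gripper_width: 0.728
```

```bash
python3 -c "
from plan import *
loc(1);go(pos(1,.076),Rt(10),4)"
```

```text
up 0.15224833490826933 lat bx -0.0018452467326881782 ry -0.0038983785061275063 angz 0.2798283549791123 F [-0.61 -0.25 -0.65] T [0.218 1.495 0.036] Ta 0.026 g 0.728 q [ 37.5  -1.1 -44.9  42.9 -31.8  20.4]
d [ 0.0399 -0.0016 -0.0651] w [ 0.004  -0.0019  0.0021] n 4 row [ 0.01   -0.0004 -0.0163] [ 0.001  -0.0005  0.0005] q [ 37.5  -1.1 -44.9  42.9 -31.8  20.4] t 5.7
```

>>> step_arm --pt "0.005 0.003 0 0 0 0 0.46" --pt "0.009 -0.001 -0.016 0 0 0 0.46" --pt "0.009 -0.001 -0.016 0 0 0 0.46" --pt "0.009 -0.001 -0.016 0 0 0 0.46" --pt "0.009 -0.001 -0.016 0 0 0 0.46" --pt "0 0 0 0 0 0 0.46" --grip_force 40

```text
time_s: 6.3
eef_pos: [0.5686, 0.0987, 0.0881]
tool_rot: [-150.6, -5.1, -89.4]
contact_force: [0.5, -0.3, 0.3]
gripper_width: 0.728
```

```bash
python3 look.py d; python3 -c "
from plan import *
loc(1)"
```

```text
up 0.07698642452064786 lat bx 0.0029103009878215787 ry 0.002801927833375902 angz 0.17053919904236794 F [ 0.55 -0.71  0.51] T [ 0.195  1.434 -0.059] Ta -0.05 g 0.731 q [ 26.4   7.6 -49.6  66.5 -18.1   3.9]
```

View pics/top_d.png

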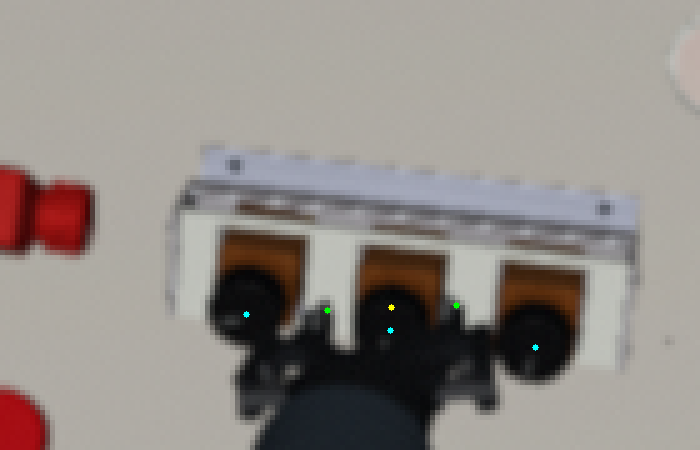

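>>> step_arm --pt "0 0 0 0 0 0 -1" --pt "0 0 0 0 0 0 -1" --pt "0 0 0 0 0 0 -1" --pt "0 0 0 0 0 0 -1" --pt "0 0 0 0.035 -0.005 -0.06 -1" --pt "0 0 0 0.035 -0.005 -0.06 -1" --grip_force 35

```text
time_s: 7.0
eef_pos: [0.57, 0.0977, 0.0932]
tool_rot: [-149.7, -1.1, -96.5]
contact_force: [-1.9, -8.1, 9.9]
gripper_width: 0.479
```

```bash
python3 -c "
from plan import *
loc(1);s,p,R=cur();print(np.degrees(Ro.from_matrix(R@Rt(10).T).as_rotvec()@-a))"
```

```text
up 0.07861289445217542 lat bx 0.005028718557386091 ry 0.0015549937839946753 angz 0.357356591615353 F [-1.86 -8.1   9.91] T [-2.948  0.54  -1.059] Ta 0.58 g 0.479 q [ 26.3   7.4 -49.6  66.8 -18.1  -4.3]
8.227133406510601
```

>>> step_arm --pt "0 0 0 0.035 -0.005 -0.06 -1" --pt "0 0 0 0 0 0 -1"

```text
time_s: 7.2
eef_pos: [0.5689, 0.0978, 0.0923]
tool_rot: [-149.8, 1.0, -99.9]
contact_force: [-4.0, -5.1, 9.5]
gripper_width: 0.476
```

```bash
python3 -c "
from plan import *
loc(1);s,p,R=cur();print(np.degrees(Ro.from_matrix(R@Rt(10).T).as_rotvec()@-a))"
```

```text
up 0.07839366867938771 lat bx 0.003618640351042204 ry 0.0015578418319285594 angz 0.22906252581763048 F [-4.02 -5.15  9.46] T [-1.763  1.728 -1.157] Ta -0.011 g 0.476 q [ 26.2   7.3 -49.8  66.8 -18.   -8.3]
12.226390080857206
```

>>> step_arm --pt "0 0 0 0.026 -0.004 -0.045 -1"

```text
time_s: 7.3
eef_pos: [0.5685, 0.0978, 0.092]
tool_rot: [-149.9, 2.4, -102.4]
contact_force: [-13.0, -3.5, 9.9]
gripper_width: 0.475
```

```bash
python3 -c "
from plan import *
loc(1)"
```

```text
up 0.07830525239467478 lat bx 0.003183089673940779 ry 0.001493854690700197 angz 0.22518367993348756 F [-12.96  -3.53   9.87] T [-1.452  3.685 -0.81 ] Ta 0.27 g 0.475 q [ 26.2   7.3 -49.8  67.  -17.9 -11.4]
```

>>> step_arm --pt "0 0 0 0.026 -0.004 -0.045 -1"

```text
time_s: 7.4
eef_pos: [0.5682, 0.0977, 0.0916]
tool_rot: [-150.1, 3.9, -105.0]
contact_force: [-4.5, -5.8, 6.7]
gripper_width: 0.477
```

```bash
python3 -c "
from plan import *
loc(1)"
```

```text
up 0.0781288797984251 lat bx 0.00273331705944727 ry 0.0013424534965370603 angz 0.22607483042242643 F [-4.54 -5.75  6.7 ] T [-2.157  1.902 -0.658] Ta 0.629 g 0.477 q [ 26.1   7.3 -49.9  67.2 -17.9 -14.5]
```

>>> step_arm --pt "0 0 0 0 0 0 0.46" --pt "0 0 0 0 0 0 0.46" --pt "0 0 0 0 0 0 0.46" --pt "-0.018 0.002 0.033 0 0 0 0.46" --pt "-0.018 0.002 0.033 0 0 0 0.46" --pt "0 0 0 0 0 0 0.46"

```text
time_s: 8.0
eef_pos: [0.5392, 0.1049, 0.1566]
tool_rot: [-149.6, 4.3, -104.7]
contact_force: [0.4, 2.2, -0.0]
gripper_width: 0.727
```

```bash
python3 look.py e; python3 -c "
from plan import *
loc(1);go(pos(2,.154),Rt(10),4)"
```

```text
up 0.14642611410978545 lat bx 0.007789496888139072 ry 0.0030302672040043318 angz 0.537232229017734 F [-0.05  0.32 -0.19] T [ 0.199  1.487 -0.01 ] Ta -0.005 g 0.735 q [ 36.6   0.1 -44.4  44.7 -30.4   1.3]
d [-0.0218 -0.0808  0.0027] w [-0.1559  0.0308  0.2707] n 4 row [-0.0055 -0.0202  0.0007] [-0.039   0.0077  0.0677] q [ 36.6   0.1 -44.4  44.7 -30.4   1.3] t 8.1
```

View pics/top_e.png

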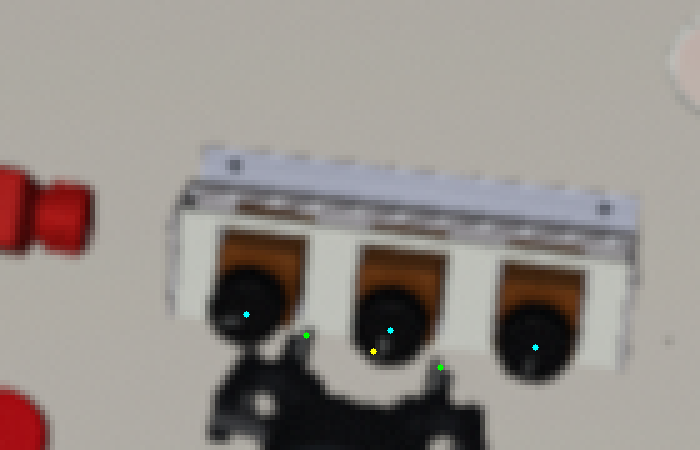

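View pics/side_e.png

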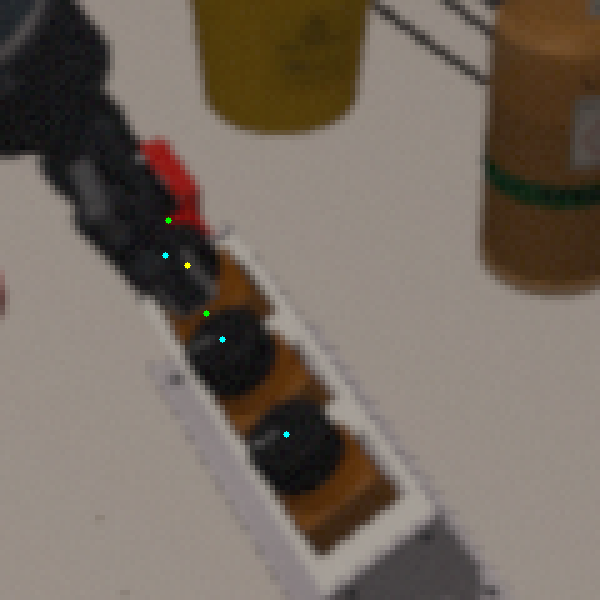

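>>> step_arm --pt "-0.006 -0.018 0.002 -0.039 0.008 0.068 0.46" --pt "-0.005 -0.018 0.001 -0.039 0.008 0.068 0.46" --pt "-0.005 -0.018 0 -0.039 0.008 0.068 0.46" --pt "-0.004 -0.018 0 -0.039 0.008 0.068 0.46" --pt "0 0 0 0 0 0 0.46" --pt "0 0 0 0 0 0 0.46"

```text
time_s: 8.7
eef_pos: [0.5187, 0.0295, 0.1545]
tool_rot: [-150.6, -5.1, -89.4]
contact_force: [-0.3, 0.8, 0.3]
gripper_width: 0.73
```

```bash
python3 -c "
from plan import *
loc(2);go(pos(2,.077),Rt(10),4)"
```

```text
up 0.15241985038578632 lat bx -0.0002837012042270413 ry 0.006998051524049283 angz 0.29774448336368464 F [-0.34  0.8   0.29] T [ 0.281  1.449 -0.031] Ta -0.067 g 0.73 q [ 29.6  -4.2 -46.7  39.3 -28.9  30.7]
d [ 0.0366 -0.0121 -0.0652] w [ 0.0026 -0.0033  0.0033] n 4 row [ 0.0092 -0.003  -0.0163] [ 0.0007 -0.0008  0.0008] q [ 29.6  -4.2 -46.7  39.3 -28.9  30.7] t 8.7
```

>>> step_arm --pt "0 -0.007 0 0 0 0 0.46" --pt "0.009 -0.002 -0.016 0 0 0 0.46" --pt "0.009 -0.002 -0.016 0 0 0 0.46" --pt "0.009 -0.002 -0.016 0 0 0 0.46" --pt "0.009 -0.001 -0.016 0 0 0 0.46" --pt "0 0 0 0 0 0 0.46"

```text
time_s: 9.3
eef_pos: [0.5537, 0.0148, 0.0893]
tool_rot: [-150.8, -5.3, -89.2]
contact_force: [0.6, -1.7, -0.3]
gripper_width: 0.73
```

```bash
python3 look.py f; python3 -c "
from plan import *
loc(2)"
```

```text
up 0.07943554648167123 lat bx 0.0006918490577377684 ry -0.002860292122183839 angz 0.32390459327492505 F [-0.14 -0.44  0.15] T [ 0.158  1.455 -0.045] Ta -0.017 g 0.732 q [ 14.9   4.2 -53.4  68.3 -12.3  12. ]
```

View pics/top_f.png

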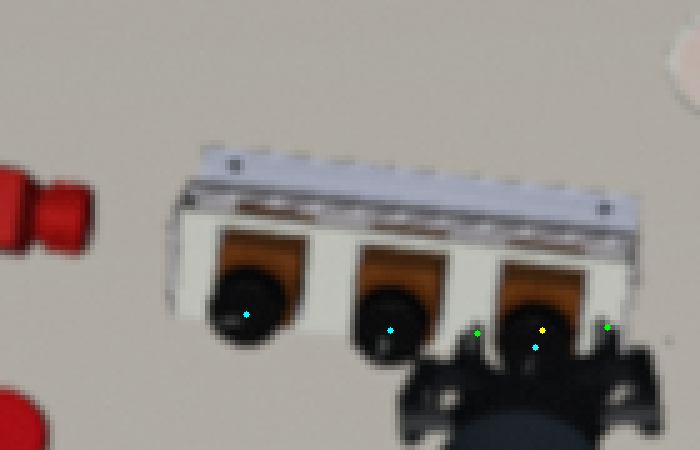

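>>> step_arm --pt "0 0.003 0 0 0 0 0.46" --pt "0 0 0 0 0 0 -1" --pt "0 0 0 0 0 0 -1" --pt "0 0 0 0 0 0 -1" --pt "0 0 0 0 0 0 -1" --pt "0 0 0 0.035 -0.005 -0.06 -1" --pt "0 0 0 0.035 -0.005 -0.06 -1" --grip_force 35

```text
time_s: 10.1
eef_pos: [0.5559, 0.018, 0.0944]
tool_rot: [-149.9, -1.1, -96.4]
contact_force: [2.3, -7.4, 5.9]
gripper_width: 0.472
```

```bash
python3 -c "
from plan import *
loc(2)"
```

```text
up 0.08114054696678097 lat bx 0.002990991628512474 ry 0.0007257841428989867 angz 0.25572182666443677 F [ 2.25 -7.4   5.89] T [-2.777 -0.436 -0.695] Ta 0.744 g 0.472 q [ 15.3   4.1 -53.3  68.5 -12.5   3.5]
```

>>> step_arm --pt "0 0 0 0.035 -0.005 -0.06 -1"

```text
time_s: 10.2
eef_pos: [0.5563, 0.0177, 0.0948]
tool_rot: [-149.8, 0.9, -99.8]
contact_force: [-0.7, -6.2, 5.3]
gripper_width: 0.475
```

```bash
python3 -c "
from plan import *
loc(2);s,p,R=cur();print(np.degrees(Ro.from_matrix(R@Rt(10).T).as_rotvec()@-a))"
```

```text
up 0.08132790445651057 lat bx 0.003562314000193189 ry 0.0004752737536599644 angz 0.2792549258717061 F [-0.67 -6.19  5.26] T [-2.312  1.574 -0.942] Ta 0.438 g 0.475 q [ 15.2   4.1 -53.2  68.6 -12.5  -0.5]
12.123889394633432
```

>>> step_arm --pt "0 0 0 0.035 -0.005 -0.06 -1"

```text
time_s: 10.3
eef_pos: [0.5555, 0.0178, 0.094]
tool_rot: [-150.0, 2.9, -103.3]
contact_force: [-1.7, -5.8, 7.6]
gripper_width: 0.473
```

```bash
python3 -c "
from plan import *
loc(2);s,p,R=cur();print(np.degrees(Ro.from_matrix(R@Rt(10).T).as_rotvec()@-a))"
```

```text
up 0.08102150522274751 lat bx 0.0025305775791010536 ry 0.0004186507295448617 angz 0.19147440946027502 F [-1.73 -5.79  7.6 ] T [-2.32   0.459 -0.341] Ta 0.885 g 0.473 q [ 15.2   4.1 -53.3  68.6 -12.3  -4.5]
16.124291038787874
```

>>> step_arm --pt "0 0 0 0 0 0 0.46" --pt "0 0 0 0 0 0 0.46" --pt "0 0 0 0 0 0 0.46" --pt "-0.018 0.002 0.033 0 0 0 0.46" --pt "-0.018 0.002 0.033 0 0 0 0.46" --pt "-0.007 0.001 0.012 0 0 0 0.46" --pt "0 0 0 0 0 0 0.46"

```text
time_s: 11.0
eef_pos: [0.5257, 0.0213, 0.1621]
tool_rot: [-149.2, 2.8, -103.1]
contact_force: [0.2, 1.1, -0.2]
gripper_width: 0.731
```

```bash
python3 -c "
from plan import *
loc(2);go(pos(0,.155),Rt(0),6)"
```

```text
up 0.15492884602396573 lat bx 0.010563855517204273 ry -0.00016184036559780475 angz 0.9591642194812279 F [ 0.15  1.12 -0.24] T [2.810e-01 1.475e+00 1.000e-03] Ta -0.037 g 0.731 q [ 28.   -4.4 -46.5  40.4 -28.1  15.3]
d [ 0.0128  0.1599 -0.0052] w [-0.0459  0.0228  0.0917] n 6 row [ 0.0021  0.0267 -0.0009] [-0.0076  0.0038  0.0153] q [ 28.   -4.4 -46.5  40.4 -28.1  15.3] t 11.0
```

>>> step_arm --pt "0.002 0.027 -0.001 -0.008 0.004 0.015 0.46" --pt "0.002 0.027 -0.001 -0.008 0.004 0.015 0.46" --pt "0.002 0.027 -0.001 -0.008 0.004 0.015 0.46" --pt "0.002 0.026 -0.001 -0.008 0.004 0.015 0.46" --pt "0.002 0.026 -0.001 -0.008 0.004 0.015 0.46" --pt "0.002 0.026 -0.001 -0.008 0.004 0.015 0.46" --pt "0 0 0 0 0 0 0.46" --pt "0 0 0 0 0 0 0.46"

```text
time_s: 11.8
eef_pos: [0.5369, 0.1783, 0.1521]
tool_rot: [-150.3, -0.4, -98.1]
contact_force: [0.3, 0.0, -0.4]
gripper_width: 0.73
```

```bash
python3 look.py g; python3 -c "
from plan import *
loc(0);go(pos(0,.155),Rt(0),1);go(pos(0,.073),Rt(0),4)"
```

```text
up 0.15199787165659862 lat bx -0.003196469121113705 ry -0.0039861493940583255 angz 0.57786036088004 F [ 0.42 -0.7  -0.18] T [0.187 1.472 0.036] Ta 0.04 g 0.725 q [ 45.5   3.9 -39.8  43.3 -36.    3.1]
d [0.0018 0.0038 0.0042] w [ 0.0061 -0.006   0.0055] n 1 row [0.0018 0.0038 0.0042] [ 0.0061 -0.006   0.0055] q [ 45.5   3.9 -39.8  43.3 -36.    3.1] t 11.9
d [ 0.0424 -0.0018 -0.0668] w [ 0.0061 -0.006   0.0055] n 4 row [ 0.0106 -0.0005 -0.0167] [ 0.0015 -0.0015  0.0014] q [ 45.5   3.9 -39.8  43.3 -36.    3.1] t 11.9
```

View pics/top_g.png

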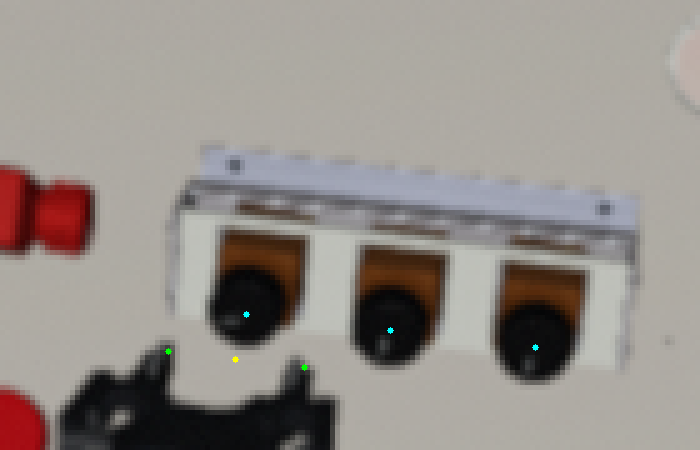

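>>> step_arm --pt "0.003 0.003 0 0.006 -0.006 0.005 0.46" --pt "0.01 -0.001 -0.017 0 0 0 0.46" --pt "0.01 -0.001 -0.017 0 0 0 0.46" --pt "0.01 -0.002 -0.017 0 0 0 0.46" --pt "0.009 -0.002 -0.016 0 0 0 0.46" --pt "0 0 0 0 0 0 0.46" --pt "0 0 0 0 0 0 0.46"

```text
time_s: 12.6
eef_pos: [0.5791, 0.1744, 0.0867]
tool_rot: [-150.0, 0.0, -97.9]
contact_force: [-0.5, 1.3, 0.6]
gripper_width: 0.727
```

```bash
python3 look.py i; python3 -c "
from plan import *
loc(0)"
```

```text
up 0.07458975444701184 lat bx 0.0011068856545013105 ry 9.912868420040711e-05 angz 0.1836552858335769 F [-0.93  1.02  0.21] T [ 0.191  1.409 -0.024] Ta -0.019 g 0.725 q [ 35.6  11.6 -44.8  63.1 -22.7 -10.6]
```

View pics/top_i.png

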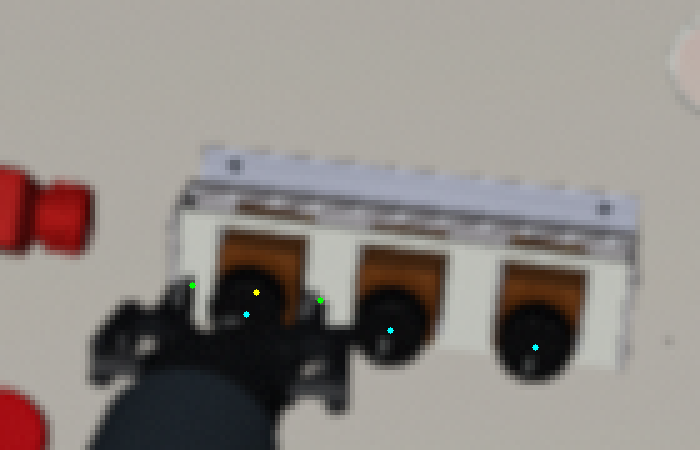

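>>> step_arm --pt "0 0 0 0 0 0 -1" --pt "0 0 0 0 0 0 -1" --pt "0 0 0 0 0 0 -1" --pt "0 0 0 0 0 0 -1" --pt "0 0 0 0 0 0 -1" --pt "-0.005 0.001 0.009 0 0 0 -1" --pt "-0.005 0.001 0.009 0 0 0 -1" --grip_force 75

```text
time_s: 13.4
eef_pos: [0.5688, 0.1775, 0.105]
tool_rot: [-149.9, 0.1, -97.9]
contact_force: [0.5, -0.1, -1.1]
gripper_width: 0.464
```

```bash
python3 -c "
from plan import *
loc(0)"
```

```text
up 0.09488427396761312 lat bx 0.00041898628076713783 ry 0.0004342919710169171 angz 0.08411249063957386 F [ 0.52 -0.1  -1.09] T [ 0.183  1.328 -0.013] Ta -0.011 g 0.464 q [ 38.8   9.6 -43.5  56.  -26.   -5.6]
```

>>> step_arm --pt "-0.007 0.001 0.013 0 0 0 -1" --pt "-0.007 0.001 0.013 0 0 0 -1" --pt "-0.007 0.001 0.013 0 0 0 -1" --pt "-0.007 0.001 0.013 0 0 0 -1" --pt "-0.007 0.001 0.013 0 0 0 -1" --pt "-0.003 0 0.02 0 0 0 -1" --pt "0 0 0.02 0 0 0 -1" --pt "0 0 0 0 0 0 -1"

```text
time_s: 14.2
eef_pos: [0.5317, 0.1843, 0.213]
tool_rot: [-149.7, 0.4, -97.8]
contact_force: [0.4, -0.0, -1.4]
gripper_width: 0.462
```

```bash
python3 look.py j x; python3 -c "
from plan import *
loc(0)
phi=np.radians(-5)
ty=np.array([-np.sin(phi),np.cos(phi),0]);z=np.array([0,0,-1.]);x=-ty
R=np.c_[x,np.cross(z,x),z]
go(np.array([.542,-.246,.22]),R,16)
go(np.array([.542,-.246,.22]),Rt(0),16)"
```

```text
up 0.2045806837843917 lat bx 0.019340676992832623 ry 0.0004418437600372828 angz 0.13076994897015487 F [-0.85 -0.31 -1.19] T [ 0.167  1.752 -0.063] Ta -0.017 g 0.463 q [ 48.3   0.4 -33.2  36.3 -44.5  10.1]
d [ 0.0113 -0.4287  0.0106] w [0.0565 0.5214 0.0492] n 16 row [ 0.0007 -0.0268  0.0007] [0.0035 0.0326 0.0031] q [ 48.3   0.4 -33.2  36.3 -44.5  10.1] t 14.3
d [ 0.0113 -0.4287  0.0106] w [-0.0021  0.0011 -0.0004] n 16 row [ 0.0007 -0.0268  0.0007] [-0.0001  0.0001 -0.    ] q [ 48.3   0.4 -33.2  36.3 -44.5  10.1] t 14.3
```

View pics/side_j.png

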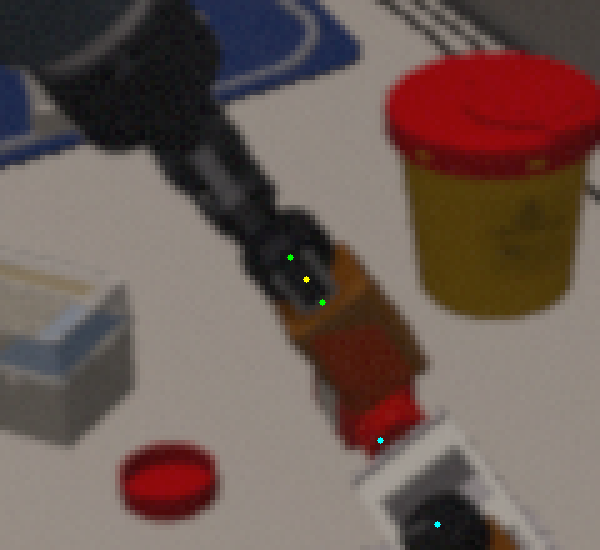

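>>> step_arm --pt "0 0 0.01 0.007 0.065 0.006 -1" --pt "0 0 0.01 0.007 0.065 0.006 -1" --pt "0 0 0.01 0.007 0.065 0.006 -1" --pt "0 -0.01 0.01 0.007 0.065 0.006 -1" --pt "0 -0.02 0 0.007 0.065 0.006 -1" --pt "0 -0.025 0 0.007 0.065 0.006 -1" --pt "0 -0.025 0 0.007 0.065 0.006 -1" --pt "0 -0.025 0 0.007 0.065 0.006 -1"

```text
time_s: 15.1
eef_pos: [0.5306, 0.0764, 0.2484]
tool_rot: [179.8, -0.1, -95.0]
contact_force: [1.0, 0.3, -1.3]
gripper_width: 0.466
```

>>> step_arm --pt "0 -0.027 0 0 0 0 -1" --pt "0 -0.027 0 0 0 0 -1" --pt "0 -0.027 0 0 0 0 -1" --pt "0 -0.027 0 0 0 0 -1" --pt "0 -0.027 0 0 0 0 -1" --pt "0 -0.027 0 0 0 0 -1" --pt "0 -0.027 0 0 0 0 -1" --pt "0 -0.027 0 0 0 0 -1"

```text
time_s: 15.9
eef_pos: [0.5304, -0.1397, 0.2479]
tool_rot: [179.9, -0.1, -95.1]
contact_force: [0.2, 0.2, -1.1]
gripper_width: 0.468
```

```bash
python3 -c "
from plan import *
phi=np.radians(-5)
ty=np.array([-np.sin(phi),np.cos(phi),0]);z=np.array([0,0,-1.]);x=-ty
R=np.c_[x,np.cross(z,x),z]
go(np.array([.542,-.246,.2]),R,6)"
```

```text
d [ 0.0116 -0.1063 -0.0479] w [ 0.0018 -0.0013  0.0015] n 6 row [ 0.0019 -0.0177 -0.008 ] [ 0.0003 -0.0002  0.0002] q [  1.7  14.2   8.1   0.1 -83.9  83.2] t 15.9
```

>>> step_arm --pt "0.002 -0.018 -0.008 0 0 0 -1" --pt "0.002 -0.018 -0.01 0 0 0 -1" --pt "0.002 -0.018 -0.02 0 0 0 -1" --pt "0.002 -0.018 -0.03 0 0 0 -1" --pt "0.002 -0.018 -0.03 0 0 0 -1" --pt "0.002 -0.017 -0.025 0 0 0 -1" --pt "0 0 0 0 0 0 -1"

```text
time_s: 16.6
eef_pos: [0.5395, -0.2462, 0.1204]
tool_rot: [179.5, 0.0, -95.2]
contact_force: [-0.8, 0.5, -2.0]
gripper_width: 0.461
```

```bash
python3 look.py k x
```

```text
(no output)
```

View pics/side_k.png

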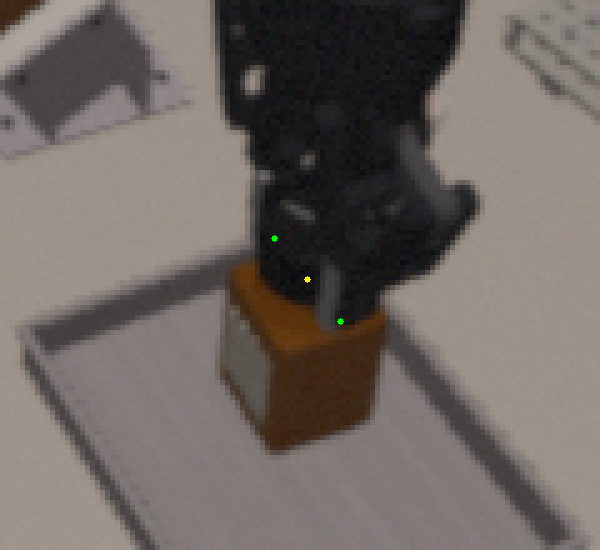

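View pics/top_k.png

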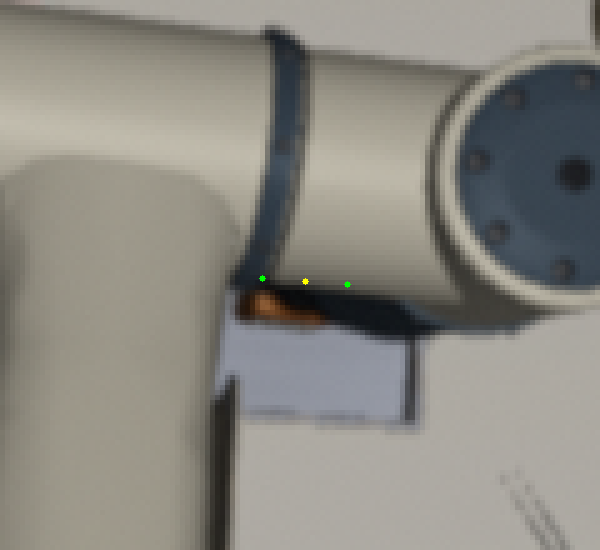

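>>> step_arm --pt "0 0 -0.01 0 0 0 -1" --pt "0 0 -0.01 0 0 0 -1" --pt "0 0 -0.008 0 0 0 -1" --pt "0 0 -0.006 0 0 0 -1" --pt "0 0 -0.003 0 0 0 -1" --pt "0 0 0 0 0 0 -1"

```text
time_s: 17.3
eef_pos: [0.5429, -0.2454, 0.0892]
tool_rot: [-179.9, -0.1, -95.0]
contact_force: [-0.2, -0.5, -0.5]
gripper_width: 0.459
```

>>> step_arm --pt "0 0 -0.002 0 0 0 -1" --pt "0 0 -0.002 0 0 0 -1"

```text
time_s: 17.5
eef_pos: [0.5434, -0.2456, 0.0859]
tool_rot: [-179.8, -0.1, -95.0]
contact_force: [-1.1, -0.3, -0.7]
gripper_width: 0.464
```

>>> step_arm --pt "0 0 -0.002 0 0 0 -1" --pt "0 0 0 0 0 0 -1"

```text
time_s: 17.7
eef_pos: [0.543, -0.2455, 0.0833]
tool_rot: [-179.9, -0.1, -95.0]
contact_force: [-0.3, 0.2, -1.1]
gripper_width: 0.462
```

>>> step_arm --pt "0 0 -0.002 0 0 0 -1" --pt "0 0 -0.001 0 0 0 -1"

```text
time_s: 17.9
eef_pos: [0.543, -0.2455, 0.0804]
tool_rot: [-179.9, -0.1, -95.0]
contact_force: [-0.7, -0.0, -0.8]
gripper_width: 0.461
```

>>> step_arm --pt "0 0 -0.001 0 0 0 -1" --pt "0 0 -0.001 0 0 0 -1"

```text
time_s: 18.1
eef_pos: [0.5431, -0.2456, 0.0786]
tool_rot: [-179.9, -0.1, -95.0]
contact_force: [-0.6, 0.0, -0.5]
gripper_width: 0.464
```

>>> step_arm --pt "0 0 -0.001 0 0 0 -1" --pt "0 0 -0.001 0 0 0 -1"

```text
time_s: 18.3
eef_pos: [0.5431, -0.2455, 0.0765]
tool_rot: [-179.9, -0.1, -95.0]
contact_force: [-0.2, -0.3, -1.2]
gripper_width: 0.462
```

>>> step_arm --pt "0 0 -0.001 0 0 0 -1" --pt "0 0 -0.001 0 0 0 -1"

```text
time_s: 18.5
eef_pos: [0.5432, -0.2456, 0.0746]
tool_rot: [-179.9, -0.1, -95.0]
contact_force: [0.0, -0.5, 1.2]
gripper_width: 0.463
```

>>> step_arm --pt "0 0 -0.001 0 0 0 -1" --pt "0 0 -0.001 0 0 0 -1"

```text
time_s: 18.7
eef_pos: [0.5441, -0.2461, 0.0742]
tool_rot: [-179.8, -0.2, -95.0]
contact_force: [-2.2, -0.0, 10.7]
gripper_width: 0.468
```

```bash
python3 look.py l x
```

```text
(no output)
```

View pics/side_l.png

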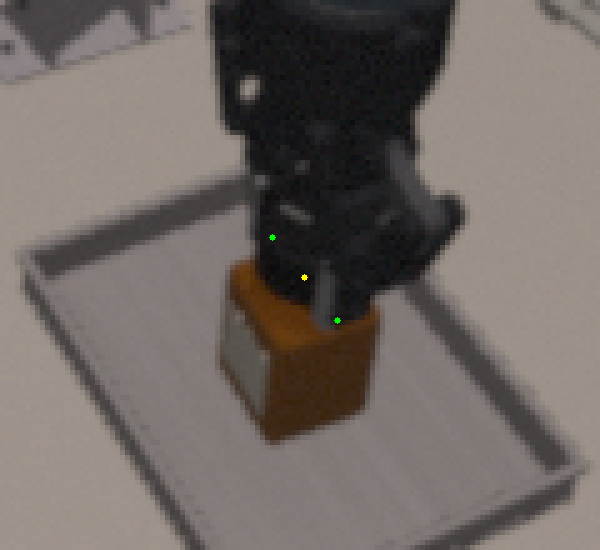

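>>> step_arm --pt "0 0 0.001 0 0 0 -1" --pt "0 0 0 0 0 0 -0.02" --pt "0 0 0 0 0 0 0.1" --pt "0 0 0 0 0 0 0.4" --pt "0 0 0 0 0 0 0.6" --pt "0 0 0 0 0 0 0.6" --grip_force 30

```text
time_s: 19.4
eef_pos: [0.543, -0.2455, 0.0734]
tool_rot: [-179.9, -0.1, -95.0]
contact_force: [-0.2, 0.5, -0.4]
gripper_width: 0.801
```

>>> step_arm --pt "0 0 0.01 0 0 0 0.6" --pt "0 0 0.02 0 0 0 0.6" --pt "0 0 0.03 0 0 0 0.6" --pt "0 0 0.04 0 0 0 0.6" --pt "0 0 0.04 0 0 0 0.6" --pt "-0.04 0.04 0.01 0 0 0 0.6" --pt "-0.04 0.04 0.01 0 0 0 0.6" --pt "-0.04 0.04 0.01 0 0 0 0.6"

```text
time_s: 20.2
eef_pos: [0.4375, -0.1403, 0.2407]
tool_rot: [-179.8, -0.1, -95.1]
contact_force: [-0.4, 1.8, 1.1]
gripper_width: 0.797
```

>>> step_arm --pt "-0.03 0.04 0 0 0 0 0.6" --pt "-0.03 0.04 0 0 0 0 0.6" --pt "0 0.04 0 0 0 0 0.6" --pt "0 0.04 0 0 0 0 0.6" --pt "0 0 0 0 0 0 0.6"

```text
time_s: 20.7
eef_pos: [0.3785, 0.0223, 0.2408]
tool_rot: [-179.8, 0.0, -94.7]
contact_force: [-0.2, -0.6, -0.3]
gripper_width: 0.797
```

Run:
```python
from h import *
from plant import *
s=observe();print(s["time_s"],s["eef_pos"])
for n,b in(("side",(240,150,420,370)),("top",(215,150,430,240))):
    im=snapshot(n)["color"];f=2.7 if n=="side" else 3.7
    cv2.imwrite(f"pics/{n}_m_full.png",im)
    cv2.imwrite(f"pics/{n}_m.png",cv2.resize(im[b[1]:b[3],b[0]:b[2]],None,fx=f,fy=f,interpolation=3))
```

```text
20.7 [0.37848324 0.02227973 0.2407754 ]
```

View pics/side_m.png

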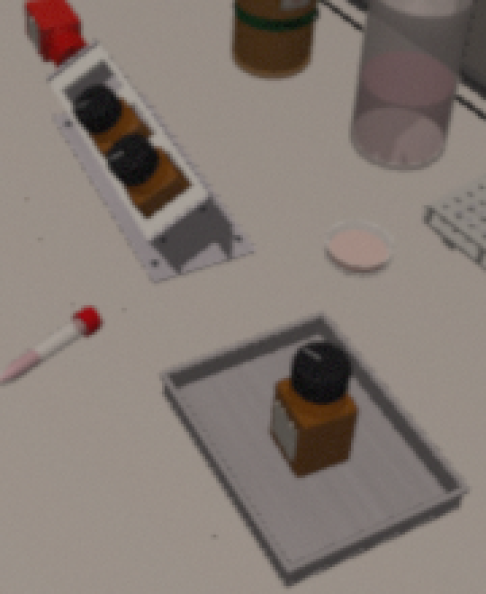

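View pics/top_m.png

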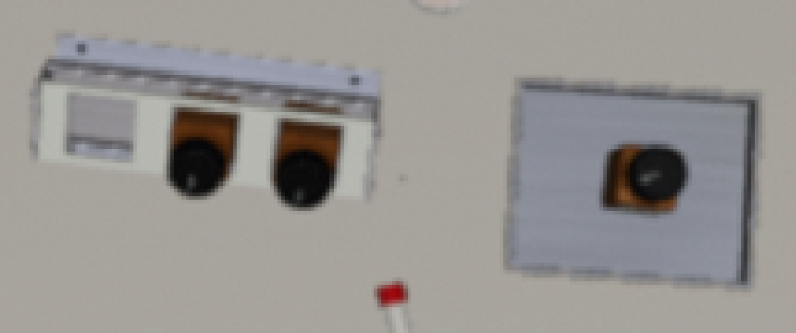

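Run:
```python
import cv2
im=cv2.imread("pics/top_m_full.png")
T=[im[180:216,368:404],im[178:214,250:286],im[180:216,278:314]]
im=cv2.imread("pics/side_m_full.png");T+=[im[268:304,340:376]]
T=[cv2.convertScaleAbs(cv2.resize(t,(380,290),interpolation=3) if 0 else cv2.resize(t,(290,290),interpolation=3),alpha=2) for t in T]
cv2.imwrite("pics/caps.png",cv2.vconcat([cv2.hconcat(T[:2]),cv2.hconcat(T[2:])]))
```

```text
(no output)
```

View pics/caps.png

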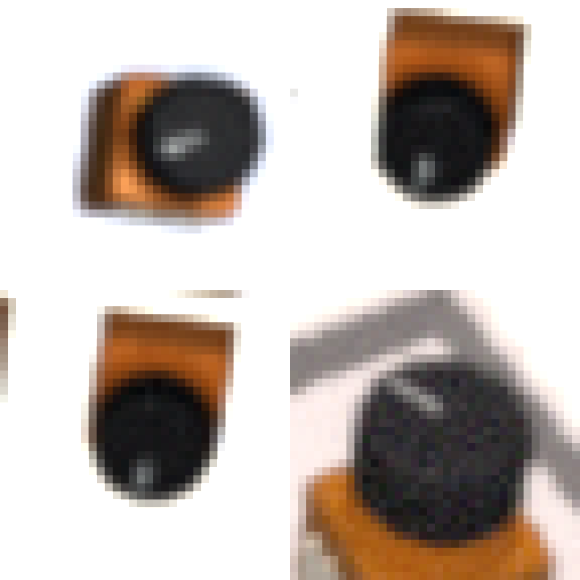

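Run:
```python
from h import *
f=lambda u,v:((u-290)/8.06+340-.5,(v-290)/8.06+268-.5)
A=onz("side",f(388,380),.105);B=onz("side",f(440,408),.105);print("side",A,B,np.degrees(np.arctan2(*(A-B)[1::-1])))
g=lambda u,v:(u/8.06+368-.5,v/8.06+180-.5)
A=onz("top",g(163,152),.105);B=onz("top",g(203,138),.105);print("top",A,B,np.degrees(np.arctan2(*(A-B)[1::-1])))
# body base edges side: lower edge of bottle in crop (2.7 scale, off 240,150)
h=lambda u,v:(u/2.7+240-.2,v/2.7+150-.2)
for q in((270,423),(300,475),(355,445)): print(onz("side",h(*q),.003 if q[0]!=270 else .003))
```

```text
side [ 0.54008968 -0.23150811  0.105     ] [ 0.54536646 -0.24500141  0.105     ] 111.3588039082517
top [ 0.53938251 -0.23104879  0.105     ] [ 0.54385134 -0.24478321  0.105     ] 108.02358805400569
[ 0.53395718 -0.21398959  0.003     ]
[ 0.52450764 -0.2647707   0.003     ]
[ 0.57773794 -0.26478107  0.003     ]
```

```bash
python3 -c "
from plant import *
print(observe()['joint_vel'].round(2));print(finish_job())"
```

```text
[-2.66  0.42 -0.1   0.02  0.11  0.32]
the job is handed in; nothing more can be done
None
```

I tried all three caps. The one at the rack's +y end was loose, so I screwed it home in the rack and stood that bottle upright in the steel tray. I handed the job in with the arm clear of everything at about 21 s of the 54 s; no verdict was reported.

**Loose cap:** It turned about 55° at a steady 0.15 N m. The torque then rose to 0.7–1.0 N m at the firm stop. After placing, the index bar reads about 1.1 rad, assuming the mark starts at the bottle's −x side. The stop is at 1.05, so this fits within my reading error.

**Other two caps:** The torque quickly reached 0.6–0.9 N m and the fingers slipped, so both caps are tight. Their index bars moved at most a few degrees, which I put down to the bottle's play in its hole. Both bottles stayed in their places.

**Last pictures:** The bottle stands upright near the tray's centre, at about (0.543, −0.246). The dish and tube look undisturbed; the spare cap was not checked in the final pictures, and I never went near it.

**Disagreement:** The side and top cameras differed by about 7 mm on the tray's position. I placed the bottle at the average, which leaves wide margins either way.

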